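Lift a garlic bulb off the chopping board with kitchen tongs

TASK

Take up the kitchen tongs, close their jaws on the garlic bulb that stands on the chopping board, and lift the bulb with them a good 10 cm clear of the board. Touch the bulb with nothing but the tongs, and leave the lemon on the board and the other things on the table where they are. The job finishes while you hold the bulb motionless in the air in the squeezed tongs: put nothing down and let nothing go.

Things in the scene. Friction and masses are not known exactly. Their poses are not given: they have to be found in the camera images.
- tongs: Spring kitchen tongs, steel with black grips, 230 mm long with hanging loop, 0.14 kg, lying flat and open on the table. Origin on the underside at the hinge (tail); x along the tongs to the jaws, y to the left arm, z up. Two mirrored arms turn about the hinge pin, geared together: x always stays midway between them. Centre of mass near x = 85 mm. Let go, they spring open.
- tongs_jaws (a point): Midway between the jaws, 178 mm from the hinge along x, 13 mm above the underside. Jaws: steel plates 4 mm thick, x = 156 to 199 mm, z = 0 to 26 mm, ends bent a few mm inwards; 72 mm apart inside when open, 82 mm over the outside. Part-squeezed (joint 0.035) they are still about 59 mm apart and go over the bulb from above.
- tongs_grip (a point): Midway between the black grips (upright flats, x = 50 to 118 mm, 22 mm high from the underside), 85 mm from the hinge, 11 mm above the underside: squeeze here across y, gripper pointing down. Over the outer faces 62 mm when open, 56 mm part-squeezed (enough to lift and carry), 51 mm shut on the bulb. The spring pushes back on each grip with 4, 6.5 and 9 N there.
- tongs_left (a joint): Angle of each arm of the tongs (the arms are geared together): 0 open as they lie, about 0.067 when the jaws touch the bulb on both sides, 0.2 fully shut; each jaw moves in by 178 mm times this angle.
- left_jaw: Jaw plate of the tongs' left (+y) arm; its origin is at the hinge and turns with the arm.
- right_jaw: Jaw plate of the tongs' right (-y) arm; its origin is at the hinge and turns with the arm.
- garlic: Garlic bulb, pale pink-white, 48 x 47 mm across and 49 mm high with a pointed tip, widest about 20 mm above its foot, 0.02 kg; stands upright on the chopping board. Origin under its foot, z up.
- garlic_mid (a point): Middle of the garlic bulb, 24 mm above its foot.
- board: Chopping board of brown wood with two dark strips, 250 x 260 x 18 mm, fixed on the table. Origin at the centre of its underside; the top is at z = 18 mm.
- lemon: Yellow lemon, 75 x 56 x 57 mm, lying on the board about 150 mm from the bulb; leave it.
- mug: Mug, dark grey above and white below, 87 x 120 x 98 mm, standing on the table; leave it. Origin under its foot.
- mortar: Shallow grey stone mortar, 134 mm across, 53 mm high; leave it. Origin under its foot.
- glass: Clear drinking glass, 83 mm across, 94 mm high; leave it. Origin under its foot.
- shaker: Salt shaker with a grey top, 44 mm across, 90 mm high; leave it. Origin under its foot.
- spice_jar: Spice jar with a black cap, 41 mm across, 105 mm high; leave it. Origin under its foot.
Things that resemble listed ones, but are neither listed nor needed, are in the scene too. Leave any purple or red look-alike of the garlic alone.

How it is judged:
By the outcome, as a careful person would: the job done as asked, in the order asked, and still so for the second after the job is handed in, while the arm keeps its last pose, push and grip.
It also fails if it takes over 42 s, if anything falls off the work surface, if the arm or the gripper's body presses on something with over 40 N, if the wrist force passes 120 N, or if a joint passes its speed limit or range.

ROBOT

A 6-joint arm with a two-finger parallel gripper is mounted at the origin on a cart in front of the work surface, level with it; the furniture and walls round the work are solid. World frame = base frame: x ahead of the robot, y to its left, z up, the work surface at z = 0. Lengths are in m, angles in degrees, forces in N, time in s.
With the tool pointing down it reaches from about 0.3 to 0.75 m from the base axis. Payload 8.5 kg.
Tool frame: the origin (TCP) lies between the finger pads; the fingertips stand 8 mm ahead of it and the grasp point (between the pads) lies 11 mm behind it; z points along the fingers, y is the line along which they close (so a half turn about z gives the same grasp; the last joint's range is limited). The gripper opens to 85 mm and grips with 20 to 120 N. Pads are 22 mm wide; open, the fingers measure 114 mm over their backs; the gripper's body (76 mm by 85 mm) begins 54 mm behind the grasp point. The pads swing forward as they close: fully open they stand 13 mm farther back than shut.
Start: joints at [-87.508, 21.807, 74.336, -0, 83.858, -12.336], TCP at [0.141, -0.532, 0.239] pointing down, gripper open.
Joint ranges: [-178.18, 178.18], [-50.72, 133.34], [12.68, 142.11], [-81.47, 261.47], [9.98, 163.14], [-165.26, 165.26]. Speed limits (degrees/s): [136.94, 136.94, 180, 180, 180, 180].

INTERFACE

Orientations are given as [roll, pitch, yaw] about the fixed x, y, z axes, in that order (R = Rz(yaw) Ry(pitch) Rx(roll)).
In Python, from rig import state, viewer, workorder gives the robot as it stands. The module is installed in compiled form; this text tells all that it offers.
- The arm moves only by the tool move_arm, never from a script. Its argument "rows" is one flat list of numbers, 7 for each row, row after row: the turn, a rotation vector about the world's x, y, z in units of 5 degrees (1.0 is 5 degrees), then the shift along the world's x, y, z in units of 40 mm (1.0 is 40 mm), then the opening, from -1 (shut) to 1 (fully open). A call has 1 to 8 rows; each row shifts and turns the commanded pose from where the row before left it; what a row does not reach is not made up. A row lasts 1/12 s, in which the tool goes at most 41.7 mm and 7.16 degrees, less where a joint would pass 70% of its speed; a pose out of reach is approached as far as the arm can. A call is refused whole if a number of a shift passes 1 or a number of a turn 1, either way. A call with a gripper value outside its range is refused whole. The fingers move at their own pace and stop on an object; "grip_force" is the grip in N (left out, the last holds). Time passes only in rows, so rows that do not move let the fingers close. It gives the time, the measured TCP pose, the force, the opening and the grip force at its end, in the units of the state.
- state(): the state, without advancing time (a new reading comes with each control period).
- viewer.capture(name): name is "side" or "top"; returns a dict with "frame" (384x512x3 uint8, red, green, blue), "fovy" (degrees; the focal length in pixels is half the picture's height over the tangent of half this angle, whatever the lens; pixels are square), "cx", "cy" (the principal point, pixels), "R" (3x3) and "t" (3): a world point X has camera coordinates R X + t. Camera axes: x right, y down, z forward; pixel columns grow to the right and rows downward; lengths in m; the calibration is good to about 2 mm. A picture is of the moment at which its call begins. There is no depth.
- workorder.hand_in(): hands the job in; it is judged then, once.
The state is a dict: "time": time; "joint_pos": joint angles; "joint_vel": joint speeds; "joint_torque": joint torques, N m; "eef_pos": TCP position; "ee_rot": TCP orientation; "contact_force": force on the tool from outside, world axes, zero at the start; "wrist_torque": the same for the moment, N m; "gripper_width": finger opening in m; "grip_force": force on a finger pad.
Only numpy, scipy, OpenCV 4.12 (cv2) and the standard library are available. Lean on these libraries where they do the work, as an engineer would, in place of code of your own. Each camera call takes 0.05 s, during which the arm holds its last target. There are 200 camera calls.

## Working session

There is one attempt and no reset: what is moved stays moved. The work goes in short steps, Python scripts to look and compute and a tool call to move; the robot and the scene stay as the last step left them, time stands still between calls to the robot, and variables do not carry over. Pictures are saved under pics/ and viewed, at most 10 in all, crops included, and the job is handed in when it is done.

Besides the shell and the picture viewer there is one more tool, called as name(argument=value, ...), one argument or row to a line, values as JSON. move_arm: Moves the arm, as the interface text tells. Its arguments: {"type":"object","properties":{"rows":{"type":"array"},"grip_force":{"type":"number"}},"required":["rows"]}

```bash
mkdir -p pics; cat > h.py <<'E'
import numpy as np, cv2
from rig import state, viewer, workorder
def cap(n,fn=None):
    c=viewer.capture(n)
    if fn: cv2.imwrite('pics/'+fn,c['frame'][:,:,::-1])
    c['f']=c['frame'].shape[0]/2/np.tan(np.radians(c['fovy'])/2)
    return c
def ray(c,u,v):
    R=np.array(c['R']);t=np.array(c['t'])
    d=R.T@np.array([(u-c['cx'])/c['f'],(v-c['cy'])/c['f'],1.]);return -R.T@t,d
def onz(c,u,v,z):
    o,d=ray(c,u,v);return o+d*(z-o[2])/d[2]
def proj(c,X):
    p=np.array(c['R'])@np.array(X)+np.array(c['t']);return np.array([c['cx'],c['cy']])+c['f']*p[:2]/p[2]
E
python3 - <<'E'
from h import *
for n in('top','side'):
    c=cap(n,n+'0.png'); print(n,c['fovy'],c['cx'],c['cy'],np.round(c['R'],3).tolist(),np.round(c['t'],3))
print(state())
E
```

```text
top 45.50578703115047 253.5464249225052 191.66676609767774 [[-0.016, -1.0, 0.001], [-0.993, 0.016, -0.116], [0.116, -0.002, -0.993]] [0.252 0.57  1.24 ]
side 56.67837358256324 254.7315769238588 193.36892063675364 [[0.975, -0.222, 0.013], [-0.117, -0.562, -0.819], [0.189, 0.797, -0.574]] [-0.497  0.232  0.814]
{'time': 0.1, 'joint_pos': array([-8.75064753e+01,  2.18389068e+01,  7.43783422e+01, -2.12087722e-03,
        8.38582168e+01, -1.23347812e+01]), 'joint_vel': array([-0.0337781 , -0.13297537, -0.16569571,  0.01592431,  0.01356867,
        0.00847088]), 'joint_torque': array([ 5.17532011e-03, -4.49219513e+01, -2.31657887e+01, -1.27717572e-04,
        3.63538202e-03,  8.05043328e-06]), 'eef_pos': array([ 0.14074488, -0.53143348,  0.23876903]), 'ee_rot': array([-1.79925826e+02, -1.40615411e-02,  1.48285251e+01]), 'contact_force': array([ 0.92336281,  0.17242783, -0.72408605]), 'wrist_torque': array([-0.02195022,  0.0245961 , -0.02088968]), 'grip_force': 0.0, 'gripper_width': 0.08540332035827292}
```

View pics/top0.png

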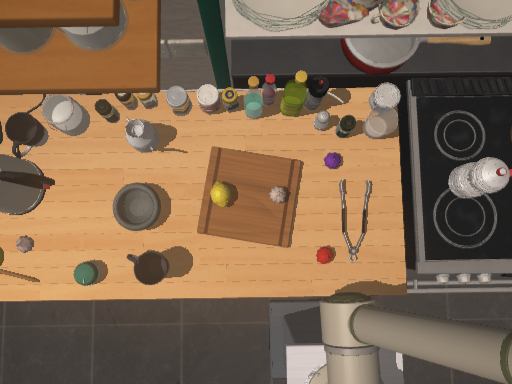

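View pics/side0.png

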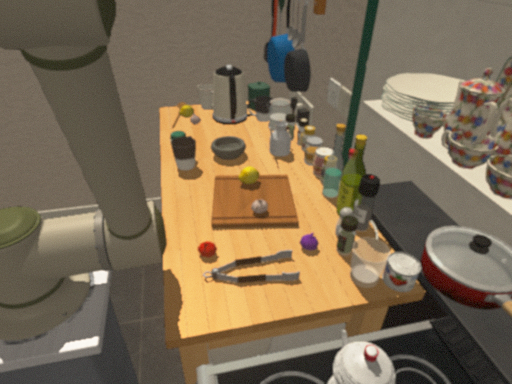

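The top view shows the tongs with the hinge near (353,252) and the jaw ends at (343,183) and (369,183). The garlic is at (278,194), the lemon at (221,194), and the red and purple look-alikes are at (325,255) and (332,160). The side view shows the tongs with the loop at (210,274) and the jaws near (290,257) and (297,278), and the garlic at (260,207).

```bash
python3 - <<'E'
from h import *
T=cap('top');S=cap('side')
cv2.imwrite('pics/cropT.png',cv2.resize(T['frame'][150:270,255:395,::-1],None,fx=5,fy=5,interpolation=cv2.INTER_CUBIC)[:600])
cv2.imwrite('pics/cropS.png',cv2.resize(S['frame'][185:300,190:330,::-1],None,fx=5,fy=5,interpolation=cv2.INTER_CUBIC))
for n,uv,z in(('hinge',(353,250),.01),('jl',(343,183),.026),('jr',(369,183),.026),('garlic',(278,194),.045),('lemon',(221,194),.04),('red',(325,255),.02),('purple',(332,160),.02)):
    print(n,onz(T,*uv,z).round(3))
for n,uv,z in(('garlicS',(260,207),.042),('loop',(210,274),.01)): print(n,onz(S,*uv,z).round(3))
E
```

```text
hinge [ 0.408 -0.032  0.01 ]
jl [ 0.595 -0.008  0.026]
jr [ 0.594 -0.081  0.026]
garlic [0.565 0.176 0.045]
lemon [0.568 0.333 0.04 ]
red [0.396 0.048 0.02 ]
purple [0.662 0.019 0.02 ]
garlicS [0.562 0.164 0.042]
loop [ 0.392 -0.03   0.01 ]
```

View pics/cropT.png

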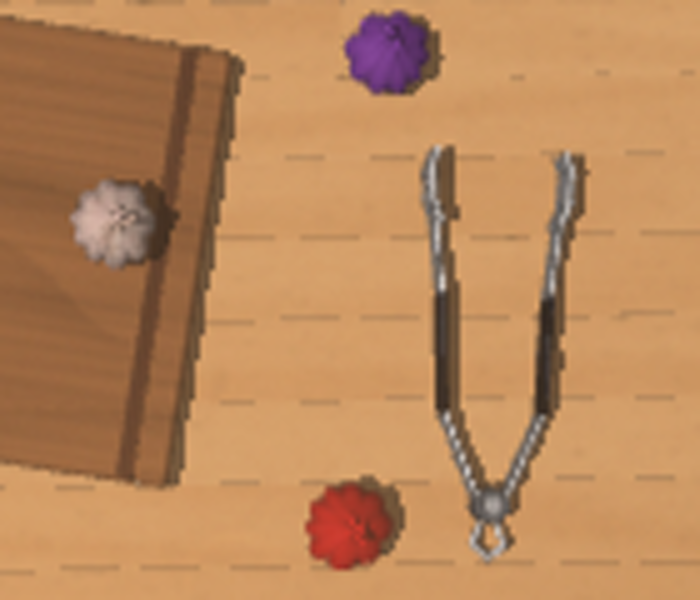

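View pics/cropS.png

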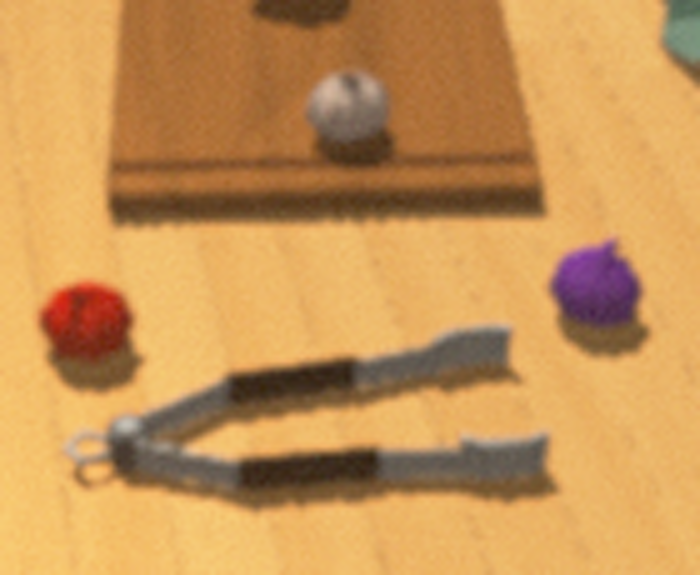

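The top crop shows the hinge at (491,505), the jaw tips at (436,150) and (568,155), and the black grips from (443,293) to (443,413) and from (548,297) to (544,415). The garlic silhouette is centred at (114,223). In the side crop the garlic centre is at (349,107) and the jaw tips are at (510,345) and (548,452).

```bash
python3 - <<'E'
from h import *
T=cap('top');S=cap('side')
tc=lambda u,v:((u+.5)/5-.5+255,(v+.5)/5-.5+150)
sc=lambda u,v:((u+.5)/5-.5+190,(v+.5)/5-.5+185)
P={k:onz(T,*tc(*uv),z) for k,uv,z in [('hinge',(491,505),.02),('tl',(436,150),.026),('tr',(568,155),.026),('gl1',(443,293),.022),('gl0',(443,413),.022),('gr1',(548,297),.022),('gr0',(544,415),.022)]}
for k in P: print(k,P[k].round(4))
for k,uv,z in[('S tl top',(510,327),.026),('S tr top',(548,435),.026),('S tl bot',(508,369),0),('S tr bot',(545,473),0),('gl1top',(355,359),.022),('gr1top',(378,448),.022),('gr0top',(240,462),.022),('gl0top',(230,377),.022),('hinge',(125,430),.022)]: print(k,onz(S,*sc(*uv),z).round(4))
# garlic
def mask(c,box):
    x0,y0,x1,y1=box;h=cv2.cvtColor(c['frame'],cv2.COLOR_RGB2HSV)[y0:y1,x0:x1]
    m=((h[...,1]<75)&(h[...,2]>90)).astype(np.uint8)
    n,l,s,ce=cv2.connectedComponentsWithStats(m);i=1+s[1:,4].argmax();b=s[i]
    print(b,ce[i]); return b[0]+x0+(b[2]-1)/2,b[1]+y0+(b[3]-1)/2
a=mask(T,(265,182,292,208));b=mask(S,(248,195,272,217));print(a,b)
o1,d1=ray(T,*a);o2,d2=ray(S,*b)
s=np.linalg.lstsq(np.c_[d1,-d2],o2-o1,rcond=None)[0];print(o1+s[0]*d1,o2+s[1]*d2, onz(T,*tc(114,223),.04),onz(S,*sc(349,107),.042))
E
```

```text
hinge [ 0.4069 -0.0294  0.02  ]
tl [ 0.605  -0.0053  0.026 ]
tr [ 0.6009 -0.0793  0.026 ]
gl1 [ 0.5248 -0.0069  0.022 ]
gl0 [ 0.458  -0.0044  0.022 ]
gr1 [ 0.5216 -0.0655  0.022 ]
gr0 [ 0.456  -0.0604  0.022 ]
S tl top [ 0.6037 -0.0081  0.026 ]
S tr top [ 0.5992 -0.0818  0.026 ]
S tl bot [ 0.6034 -0.0121  0.    ]
S tr bot [ 0.5997 -0.0824 -0.    ]
gl1top [ 0.5222 -0.0098  0.022 ]
gr1top [ 0.519  -0.0691  0.022 ]
gr0top [ 0.4535 -0.0639  0.022 ]
gl0top [ 0.4587 -0.0088  0.022 ]
hinge [ 0.4034 -0.0326  0.022 ]
[  4   4  17  17 203] [12.20689655 12.13300493]
[  5   6  14  12 120] [11.54166667 10.85833333]
(np.float64(277.0), np.float64(194.0)) (np.float64(259.5), np.float64(206.5))
[0.5663946  0.17773291 0.0332008 ] [0.56409166 0.17810854 0.03292622] [0.56507008 0.17700574 0.04      ] [0.561391   0.16889006 0.042     ]
```

move_arm(
  rows=[0,0,-0.4,0.4,0.6,0,1,0,0,-0.5,0.5,0.7,0,1,0,0,-0.5,0.55,0.78,0,1,0,0,-0.5,0.55,0.78,0,1,0,0,-0.5,0.55,0.78,0,1,0,0,-0.5,0.55,0.78,0,1,0,0,-0.5,0.55,0.78,0,1,0,0,-0.26,0.55,0.78,0,1],
)

```text
time: 0.97
eef_pos: [0.3094, -0.2908, 0.2395]
ee_rot: [180.0, -0.0, -3.6]
contact_force: [1.4, -1.1, 0.8]
gripper_width: 0.0856
grip_force: 0.0
```

move_arm(
  rows=[0,0,0,0.55,0.78,0,1,0,0,0,0.55,0.78,0,1,0,0,0,0.55,0.78,0,1,0,0,0,0.55,0.78,0,1,0,0,0,0.55,0.78,0,1,0,0,0,0.55,0.78,0,1,0,0,0,0.5,0.7,0,1,0,0,0,0.3,0.5,0,1],
)

```text
time: 1.63
eef_pos: [0.474, -0.0548, 0.2393]
ee_rot: [-180.0, -0.0, -3.4]
contact_force: [0.6, -1.0, 0.7]
gripper_width: 0.0853
grip_force: 0.0
```

move_arm(
  rows=[0,0,0,0.3,0.4,0,1,0,0,0,0,0,0,1,0,0,0,0,0,0,1,0,0,0,0,0,0,1],
)

```text
time: 1.97
eef_pos: [0.4844, -0.0417, 0.2392]
ee_rot: [180.0, 0.0, -3.5]
contact_force: [0.1, 0.4, 0.2]
gripper_width: 0.0853
grip_force: 0.0
```

move_arm(
  rows=[0,0,0,0.15,0.14,-0.6,1,0,0,0,0,0,-0.9,1,0,0,0,0,0,-0.9,1,0,0,0,0,0,-0.9,1,0,0,0,0,0,-0.8,1,0,0,0,0,0,-0.5,1,0,0,0,0,0,-0.3,1,0,0,0,0,0,0,1],
)

```text
time: 2.63
eef_pos: [0.4892, -0.0364, 0.0413]
ee_rot: [-179.9, 0.3, -3.6]
contact_force: [-1.2, 0.1, 0.3]
gripper_width: 0.0855
grip_force: 0.0
```

```bash
python3 - <<'E'
from h import *
S=cap('side');T=cap('top')
a=cv2.resize(S['frame'][195:305,180:330,::-1],None,fx=4,fy=4,interpolation=cv2.INTER_CUBIC)
b=cv2.resize(T['frame'][165:300,320:400,::-1],None,fx=3.2,fy=3.2,interpolation=cv2.INTER_CUBIC)[:440]
b=cv2.resize(T['frame'][165:275,345-25:345+25,::-1],None,fx=4,fy=4,interpolation=cv2.INTER_CUBIC)
cv2.imwrite('pics/g1.png',np.hstack([a,b[:, :200]]));print(state()['eef_pos'],state()['contact_force'])
E
```

```text
[ 0.49069955 -0.03649301  0.04371858] [-0.85341869  0.19952962 -0.89510787]
```

View pics/g1.png

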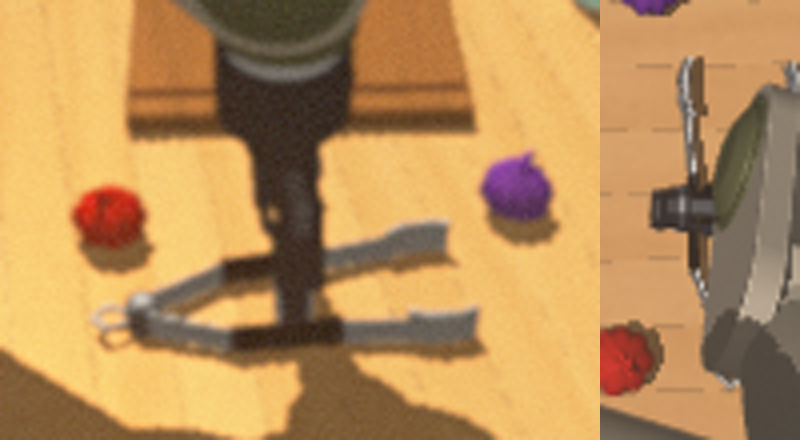

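Side view: the finger's lower end shows at about crop (295,318) against the right grip, and the left finger overlaps the left grip. I'll check with the projection whether the fingers straddle the grips.

```bash
python3 - <<'E'
from h import *
S=cap('side')
e=state()['eef_pos'];print(e)
y=np.array([np.sin(np.radians(3.6)),np.cos(np.radians(3.6)),0])
for z in(.036,.044,.05):
  for k in(-.057,-.0427,.0427,.057): print(z,k,((proj(S,[*(e+k*y)[:2],z])-[180,195])*4+1.5).round())
E
```

```text
[ 0.49107993 -0.03643545  0.04424733]
0.036 -0.057 [300. 342.]
0.036 -0.0427 [296. 323.]
0.036 0.0427 [274. 220.]
0.036 0.057 [271. 204.]
0.044 -0.057 [300. 332.]
0.044 -0.0427 [296. 313.]
0.044 0.0427 [274. 211.]
0.044 0.057 [271. 195.]
0.05 -0.057 [300. 325.]
0.05 -0.0427 [296. 306.]
0.05 0.0427 [274. 204.]
0.05 0.057 [271. 188.]
```

The projections match: the open fingertips are about 5 mm above the TCP and straddle the grips. I'll descend.

move_arm(
  rows=[0,0,0,0,0,-0.3,1,0,0,0,0,0,-0.3,1,0,0,0,0,0,-0.2,1,0,0,0,0,0,-0.12,1,0,0,0,0,0,0,1,0,0,0,0,0,0,1],
  grip_force=30,
)

```text
time: 3.28
eef_pos: [0.491, -0.0358, 0.007]
ee_rot: [180.0, -0.0, -3.5]
contact_force: [-0.5, -0.6, -0.2]
gripper_width: 0.0856
grip_force: 0.0
```

move_arm(
  rows=[0,0,0,0,0,0,0.6,0,0,0,0,0,0,0.5,0,0,0,0,0,0,0.42,0,0,0,0,0,0,0.36,0,0,0,0,0,0,0.32,0,0,0,0,0,0,0.32,0,0,0,0,0,0,0.32,0,0,0,0,0,0,0.32],
)

```text
time: 3.95
eef_pos: [0.4918, -0.036, 0.0078]
ee_rot: [180.0, -0.2, -3.5]
contact_force: [0.1, -0.5, 9.5]
gripper_width: 0.0566
grip_force: 9.8
```

move_arm(
  rows=[0,0,0,0,0,0.05,0.32,0,0,0,0,0,0.2,0.32,0,0,0,0,0,0.4,0.32,0,0,0,0,0,0.6,0.32,0,0,0,0,0,0.7,0.32,0,0,0,0,0,0.5,0.32,0,0,0,0,0,0.3,0.32,0,0,0,0,0,0,0.32],
)

```text
time: 4.62
eef_pos: [0.4916, -0.0359, 0.1193]
ee_rot: [179.9, -0.3, -3.5]
contact_force: [0.4, -0.8, -0.6]
gripper_width: 0.0563
grip_force: 5.8
```

```bash
python3 - <<'E'
from h import *
S=cap('side');T=cap('top')
a=cv2.resize(S['frame'][165:275,180:330,::-1],None,fx=4,fy=4,interpolation=cv2.INTER_CUBIC)
b=cv2.resize(T['frame'][150:260,325:375,::-1],None,fx=4,fy=4,interpolation=cv2.INTER_CUBIC)
cv2.imwrite('pics/g2.png',np.hstack([a,b]));s=state();print(s['eef_pos'],s['contact_force'],s['gripper_width'],s['grip_force'])
E
```

```text
[ 0.49045181 -0.03556776  0.11651561] [ 0.84172077  0.47352825 -2.00551194] 0.05656037107976519 5.824095234274864
```

View pics/g2.png

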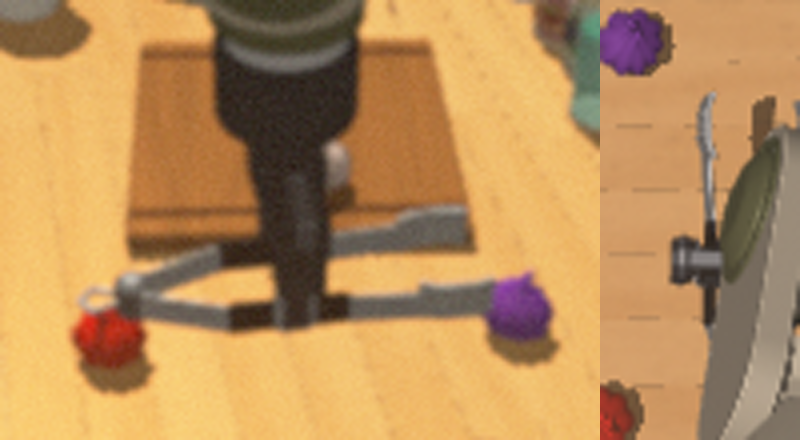

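The tongs are lifted level. The left jaw tip is at crop (711,97) in the top view, and the jaw tips are at (467,208) and about (495,283) in the side view. I'll compute the jaw point relative to the TCP.

```bash
python3 - <<'E'
from h import *
S=cap('side');T=cap('top');e=state()['eef_pos'];print(e)
tl=onz(T,(111.5)/4-.5+325,97.5/4-.5+150,.135)
sl=onz(S,467.5/4-.5+180,208.5/4-.5+165,.135)
sr=onz(S,496/4-.5+180,283/4-.5+165,.135)
sh=onz(S,127/4-.5+180,275/4-.5+165,.131)
print(tl,sl,sr,(sl+sr)/2,sh)
a=np.radians(-3.5);x=np.array([np.cos(a),np.sin(a)]);y=np.array([-x[1],x[0]])
d=tl[:2]-e[:2];print('tip rel',d@x,d@y)
E
```

```text
[ 0.49012289 -0.03547986  0.11557557]
[ 0.60409084 -0.01152251  0.135     ] [ 0.60697598 -0.00904595  0.135     ] [ 0.60166621 -0.07523198  0.135     ] [ 0.6043211  -0.04213896  0.135     ] [ 0.40297122 -0.02161468  0.131     ]
tip rel 0.1122928200340547 0.03087024156934657
```

move_arm(
  rows=[0,0,0,-0.1,0.3,0,0.32,0,0,0,-0.1,0.7,0,0.32,0,0,0,-0.1,0.9,0,0.32,0,0,0,-0.1,0.9,0,0.32,0,0,0,0,0.9,0,0.32,0,0,0,0,0.9,0,0.32,0,0,0,0,0.6,0,0.32,0,0,0,0,0.24,0,0.32],
)

```text
time: 5.48
eef_pos: [0.4734, 0.1853, 0.1157]
ee_rot: [-180.0, 0.1, -3.3]
contact_force: [0.1, 0.2, -1.7]
gripper_width: 0.0561
grip_force: 5.8
```

move_arm(
  rows=[0,0,0,0,0,0,0.32,0,0,0,0,0,0,0.32,0,0,0,0,0,0,0.32],
)

```text
time: 5.73
eef_pos: [0.4746, 0.181, 0.1162]
ee_rot: [180.0, 0.1, -3.5]
contact_force: [-1.0, -0.2, -1.6]
gripper_width: 0.0567
grip_force: 5.8
```

```bash
python3 - <<'E'
from h import *
S=cap('side');T=cap('top')
a=cv2.resize(S['frame'][120:245,200:325,::-1],None,fx=4,fy=4,interpolation=cv2.INTER_CUBIC)
b=cv2.resize(T['frame'][150:275,240:312,::-1],None,fx=4,fy=4,interpolation=cv2.INTER_CUBIC)
cv2.imwrite('pics/g3.png',np.hstack([a,b]));s=state();print(s['eef_pos'],s['ee_rot'],s['gripper_width'],s['grip_force'])
E
```

```text
[0.47483141 0.18080546 0.11641963] [ 1.79987619e+02  1.95937863e-02 -3.57108533e+00] 0.056274585873151206 5.823991522192955
```

View pics/g3.png

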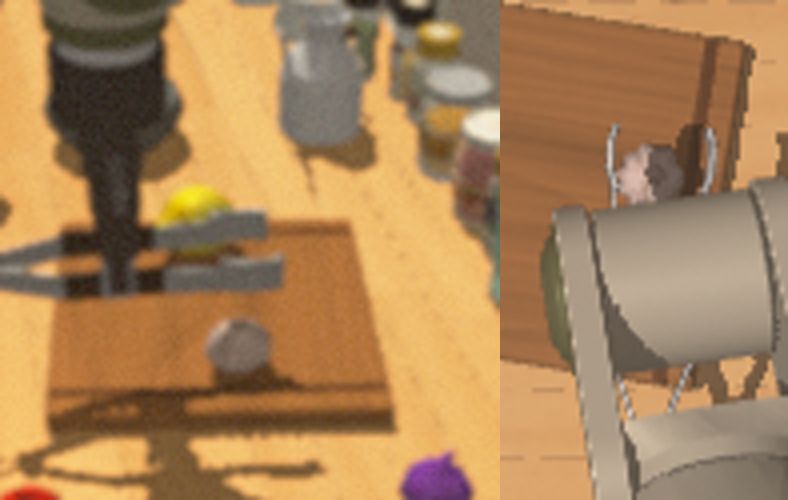

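The top crop shows the jaw tips at (616,126) and (711,128), with the garlic at about (648,172) between them and partly in shadow. The side view shows the tongs level above the bulb.

```bash
python3 - <<'E'
from h import *
T=cap('top');e=state()['eef_pos']
f=lambda u,v,z:onz(T,240+(u-500+.5)/4-.5,150+(v+.5)/4-.5,z)
a,b=f(616,126,.135),f(711,128,.135);m=(a+b)/2;an=np.radians(-3.5);x=np.array([np.cos(an),np.sin(an)])
print(e,a,b,m,'jaw',m[:2]-.0205*x, f(609,160,.135),f(714,158,.135))
m=np.array(T['frame'],int)
print(f(648,172,.038))
E
```

```text
[0.47488297 0.18088262 0.11646065] [0.58869614 0.20396107 0.135     ] [0.58643979 0.14310931 0.135     ] [0.58756796 0.17353519 0.135     ] jaw [0.5671062  0.17478668] [0.56682031 0.20886988 0.135     ] [0.567046   0.14168823 0.135     ]
[0.56971178 0.17894631 0.038     ]
```

move_arm(
  rows=[0,0,0,-0.04,0.05,0,0.32,0,0,0,0,0,-0.3,0.32,0,0,0,0,0,-0.4,0.32,0,0,0,0,0,-0.4,0.32,0,0,0,0,0,-0.4,0.32,0,0,0,0,0,-0.3,0.32,0,0,0,0,0,-0.2,0.32,0,0,0,0,0,-0.06,0.32],
)

```text
time: 6.55
eef_pos: [0.4727, 0.1836, 0.0331]
ee_rot: [180.0, 0.1, -3.5]
contact_force: [0.1, 0.0, -1.3]
gripper_width: 0.0565
grip_force: 5.8
```

move_arm(
  rows=[0,0,0,0,0,0,0.32,0,0,0,0,0,0,0.32,0,0,0,0,0,0,0.32],
)

```text
time: 6.8
eef_pos: [0.4736, 0.1839, 0.0348]
ee_rot: [-180.0, -0.1, -3.5]
contact_force: [0.3, -0.8, -1.8]
gripper_width: 0.0563
grip_force: 5.8
```

```bash
python3 - <<'E'
from h import *
S=cap('side');T=cap('top')
a=cv2.resize(S['frame'][120:245,200:325,::-1],None,fx=4,fy=4,interpolation=cv2.INTER_CUBIC)
b=cv2.resize(T['frame'][150:275,240:312,::-1],None,fx=4,fy=4,interpolation=cv2.INTER_CUBIC)
cv2.imwrite('pics/g4.png',np.hstack([a,b]));s=state();print(s['eef_pos'],s['ee_rot'],s['gripper_width'],s['grip_force'],s['contact_force'])
E
```

```text
[0.47346484 0.18399069 0.0347306 ] [-1.79986016e+02 -7.04671612e-02 -3.47026796e+00] 0.056312309959107416 5.828247964382172 [ 0.50816689 -0.6045081  -1.02596932]
```

View pics/g4.png

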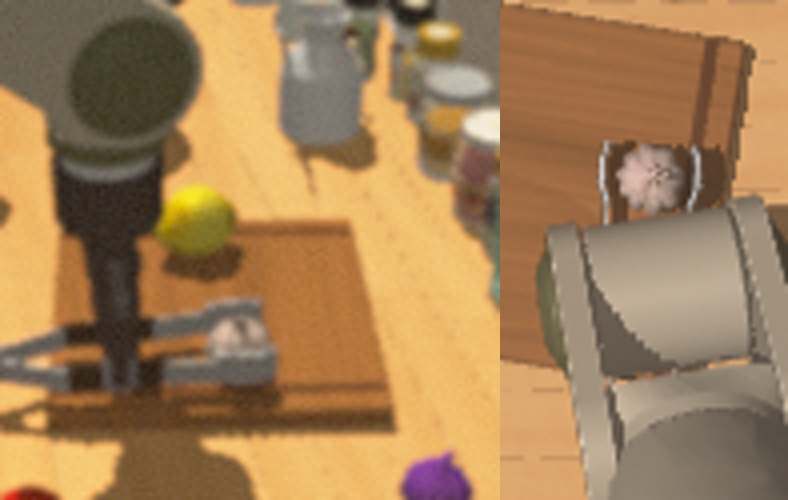

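The bulb sits between the jaws (bulb columns 618–684, jaws at 603 and 694). I'll squeeze gently.

move_arm(
  rows=[0,0,0,0,-0.03,0,0.3,0,0,0,0,0,0,0.26,0,0,0,0,0,0,0.23,0,0,0,0,0,0,0.2,0,0,0,0,0,0,0.17,0,0,0,0,0,0,0.14,0,0,0,0,0,0,0.1,0,0,0,0,0,0,0.1],
  grip_force=25,
)

```text
time: 7.57
eef_pos: [0.4732, 0.1827, 0.0341]
ee_rot: [180.0, -0.0, -3.5]
contact_force: [-0.2, -0.7, -0.5]
gripper_width: 0.0489
grip_force: 26.1
```

move_arm(
  rows=[0,0,0,0,0,0,0.06,0,0,0,0,0,0,0.06,0,0,0,0,0,0,0.06,0,0,0,0,0,0,0.06],
)

```text
time: 7.9
eef_pos: [0.4732, 0.1827, 0.0341]
ee_rot: [-180.0, -0.0, -3.5]
contact_force: [1.1, -0.0, -1.1]
gripper_width: 0.0491
grip_force: 26.0
```

move_arm(
  rows=[0,0,0,0,0,0.1,0.06,0,0,0,0,0,0.2,0.06,0,0,0,0,0,0.3,0.06,0,0,0,0,0,0.4,0.06,0,0,0,0,0,0.4,0.06,0,0,0,0,0,0.4,0.06,0,0,0,0,0,0.4,0.06,0,0,0,0,0,0.4,0.06],
)

```text
time: 8.57
eef_pos: [0.4729, 0.1827, 0.1396]
ee_rot: [-180.0, -0.0, -3.5]
contact_force: [0.7, 0.4, -0.9]
gripper_width: 0.049
grip_force: 26.3
```

move_arm(
  rows=[0,0,0,0,0,0.4,0.06,0,0,0,0,0,0.3,0.06,0,0,0,0,0,0.15,0.06,0,0,0,0,0,0.05,0.06,0,0,0,0,0,0,0.06,0,0,0,0,0,0,0.06,0,0,0,0,0,0,0.06,0,0,0,0,0,0,0.06],
)

```text
time: 9.23
eef_pos: [0.4729, 0.1827, 0.1735]
ee_rot: [180.0, 0.1, -3.5]
contact_force: [0.4, 0.5, -1.0]
gripper_width: 0.0492
grip_force: 26.3
```

move_arm(
  rows=[0,0,0,0,0,0,0.06,0,0,0,0,0,0,0.06,0,0,0,0,0,0,0.06,0,0,0,0,0,0,0.06],
)

```text
time: 9.57
eef_pos: [0.4731, 0.1827, 0.174]
ee_rot: [180.0, 0.0, -3.5]
contact_force: [0.2, -0.4, -0.7]
gripper_width: 0.0491
grip_force: 26.2
```

```bash
python3 - <<'E'
from h import *
S=cap('side');T=cap('top')
a=cv2.resize(S['frame'][100:240,180:300,::-1],None,fx=4,fy=4,interpolation=cv2.INTER_CUBIC)
b=cv2.resize(T['frame'][140:280,240:315,::-1],None,fx=4,fy=4,interpolation=cv2.INTER_CUBIC)
cv2.imwrite('pics/g5.png',np.hstack([a,b]));s=state();print(s['eef_pos'],s['joint_vel'].round(2),s['gripper_width'],s['grip_force'],s['contact_force'])
E
```

```text
[0.47313392 0.18273519 0.1740869 ] [ 0.1  -0.09 -0.   -0.09 -0.08  0.11] 0.04941535025280492 26.25149996143591 [ 0.23139849  0.662409   -2.19574571]
```

View pics/g5.png

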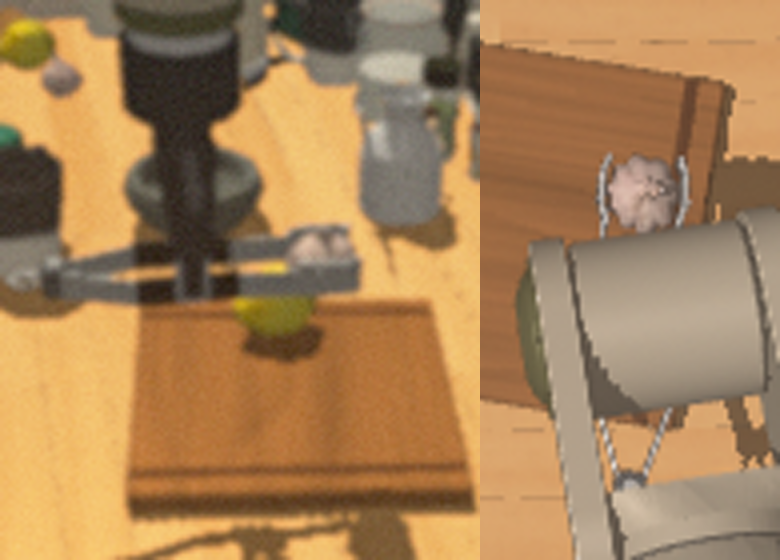

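The bulb is held in the jaws at side crop (322,247) and top crop (643,192), and the lift was 140 mm. The lemon is undisturbed and the arm is still, so I'm handing in.

```bash
python3 -c "
from rig import workorder;print(workorder.hand_in())"
```

```text
the job is handed in; nothing more can be done
None
```

The garlic bulb is held still in the squeezed tongs about 14 cm above the board, the lemon and other things were left where they were, and the job is handed in; no verdict came back.

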